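Switch the light path to the camera and trigger it

TASK

Switch the light-path selector over to the camera: gently push its red lever past the halfway click and all the way to the far stop, at the end with the green mark. Only then press the blue button on the small grey trigger box fully down and let it come back up. Leave the lens, the bottle and the jar standing where they are.

Things in the scene. Friction and masses are not known exactly. Their poses are not given: they have to be found in the camera images.
- selector: light-path selector: black box, aluminium top, fixed; 100 (x) by 170 (y) by 60 mm high; origin: centre of its underside. The lever's slot runs along its y. Marks: white y=-28 mm, yellow 0, green +28 mm (far stop). Camera out of the +x side (to x=118 mm), eyepiece -x (to -92 mm at y=-35 mm), tube +y (to 120 mm): all, as the box, within 60 mm height; only the lever is higher. Yaw varies
- lever (a joint): lever travel along the selector's +y, m: 0 near stop (white mark), 0.028 halfway click (yellow), 0.056 far stop (green). A spring click holds it in each: leaving the near stop or the halfway click takes about 6 N; pushed beyond 0.045 it snaps on to the far stop and stays, short of 0.040 it falls back to halfway. It is strained by more than 40 N
- lever_pad (a point): centre of the lever's red paddle, an upright plate 42 (selector x) by 12 (selector y, the way it slides) by 40 mm high, from 76 to 116 mm above the table on a thin stem; this point is 96 mm above the table. Axes as the selector's; push its -y face towards +y
- trigger: camera trigger box, grey with an aluminium top, fixed to the table; 90 by 90 by 40 mm high; origin at the centre of its underside; its yaw varies
- shutter (a joint): travel of the blue button in m: 0 up, 0.006 fully down; it springs back; fully down takes 5 N
- shutter_top (a point): centre of the top face of the blue round button (32 mm across) in the middle of the trigger box's top; press it straight down
- objective: loose silver microscope lens with a yellow ring, 34 mm across and 52 mm high, standing on the table near the selector; origin at the centre of its underside; leave alone
- bottle: loose amber bottle with white cap, 42 mm across and 85 mm high, standing near the selector; origin at the centre of its underside; leave alone
- jar: loose white jar with blue lid, 48 mm across and 50 mm high, standing near the trigger box; origin at the centre of its underside; leave alone
Mind the look-alikes: they are no part of the job. Of the things that look like the trigger, take the one that is farthest from the robot's base at the start.

How it is judged (in metres and radians):
On the way, in this order (a step that is already met when the one before it is completed fails the run):
1. the lever is past the halfway click and at the far stop (value of joint lever above 0.052 m), for 0.2 s.
2. the blue button is pressed down (value of joint shutter above 0.0045 m), for 0.05 s.
At the end, for the whole second after the job is handed in: the lever rests within 4 mm of the far stop, the button has been pressed at least 4.5 mm after that and is up again (within 1.5 mm), and lens, bottle and jar stand upright within 15 mm of where they were (value of joint lever above 0.052 m and value of joint shutter below 0.0015 m and distance of each of objective, bottle, jar from where it was at the start of the episode below 0.015 m and angle between each of objective, bottle, jar's own z axis and vertical below 0.2 rad); the robot touches nothing.
It fails at once if the button is pressed before the lever is at the far stop (value of joint shutter above 0.003 m and value of joint lever below 0.048 m).
It fails at once if the lever is pushed or squeezed with more than 40 N (contact force between the fingers and lever above 40 N).
It fails at once if the lens is shifted, lifted or tipped (distance of objective from where it was at the start of the episode above 0.015 m or angle between objective's own z axis and vertical above 0.3 rad).
It fails at once if the bottle is shifted, lifted or tipped (distance of bottle from where it was at the start of the episode above 0.015 m or angle between bottle's own z axis and vertical above 0.3 rad).
It fails at once if the jar is shifted, lifted or tipped (distance of jar from where it was at the start of the episode above 0.015 m or angle between jar's own z axis and vertical above 0.3 rad).
It also fails if it takes over 42 s, if anything falls off the work surface, if the arm or the gripper's body presses on something with over 40 N, if the wrist force passes 120 N, or if a joint passes its speed limit or range.

ROBOT

A 6-joint arm with a two-finger parallel gripper is mounted at the origin on the work surface. World frame = base frame: x ahead of the robot, y to its left, z up, the work surface at z = 0. Lengths are in mm, angles in degrees, forces in N, time in s.
With the tool pointing down it reaches from about 300 to 850 mm from the base axis. Payload 4.2 kg.
Tool frame: the origin (TCP) lies midway between the tips of the shut fingers; the grasp point (between the pads) lies 19 mm behind it (env.hold_point_z is the z of the grasp point in the tool frame, in mm); z points along the fingers, y is the direction in which the jaws open and shut (so a half turn about z gives the same grasp; the last joint's range is limited). The gripper opens to 91 mm and grips with 3 to 60 N. Pads are 32 mm wide; open, the fingers measure 118 mm over their backs; the gripper's body (76 mm by 178 mm) begins 60 mm behind the grasp point.
Start: joints at [73.109, 18.312, 89.639, -0, 72.044, -1.146], TCP at [156.031, 553.442, 213.976] pointing down, gripper open.
Joint ranges: [-177.97, 177.97], [-48.28, 115.42], [12.27, 149.76], [-77.06, 257.06], [2.81, 150.46], [-146.56, 146.56]. Speed limits (degrees/s): [147.25, 147.25, 180, 180, 180, 180].

INTERFACE

Orientations are given as [roll, pitch, yaw] about the fixed x, y, z axes, in that order (R = Rz(yaw) Ry(pitch) Rx(roll)).
In Python, from workcell import env, grab_frame, camera_params, spotter gives the robot as it stands. The module is installed in compiled form; this text tells all that it offers.
- The arm moves only by the shell command python3 -m jog 'ROWS' [FORCE]. ROWS is text: rows parted by semicolons, each of 7 numbers parted by spaces: the turn, a rotation vector about the world's x, y, z in units of 5 degrees (1.0 is 5 degrees), then the shift along the world's x, y, z in units of 25 mm (1.0 is 25 mm), then the opening, from 0 (shut) to 1 (fully open). A call has 1 to 5 rows; each row is the pose to reach, as a shift and turn from the pose commanded when the call began; what a row does not reach only later rows make up. A row lasts 1/8 s, in which the tool goes at most 62.5 mm and 10.7 degrees, less where a joint would pass 70% of its speed; a pose out of reach is approached as far as the arm can. A call with a gripper value outside its range is refused whole. The fingers move at their own pace and stop on an object; FORCE is the grip in N (left out, the last holds). Time passes only in rows, so rows that repeat a pose let the fingers close. It gives the time, the measured TCP pose, the force and the opening at its end, in the units of the state.
- env.state(): the state, without advancing time (a new reading comes with each control period).
- grab_frame(name): name is "side" or "top" or "wrist"; returns the picture (420x560x3 uint8, red, green, blue); there is no depth.
- camera_params(name): a dict with "K" (3x3 intrinsics, pixels), "rvec" (rotation vector, rad) and "tvec" (3), from world to camera coordinates, as OpenCV has them. Camera axes: x right, y down, z forward; pixel columns grow to the right and rows downward; lengths in mm; the calibration is good to about 2 mm. The wrist camera is an equidistant fisheye: a pixel r from the principal point sees the ray r / f radians off the axis. A picture is of the moment at which its call begins: read the wrist's pose just before it. camera_params takes no time and is no camera call; for the wrist camera it gives the pose at the moment of the call.
- env.job_done(): hands the job in, once; it reports no verdict.
Trained networks look in the newest picture that a camera, given by its name, has taken for a name from the list of things; names that differ only in an ending like _2 or _b are one class to them, and where a whole thing is asked for, a point or a joint stands for the part that bears it (a point fixed in the world has none). Each returns a list of dicts, best first, with "conf" (0 to 1); they miss things now and then, are a little off and sometimes report something else, mostly with a low value. They report only what shows in the picture. A call takes as long as a camera call. They do not tell look-alikes from the thing itself.
- spotter.look_for(query, camera): "box" ([left, top, width, height] in pixels, round what is visible of it).
- spotter.trace(query, camera): "region" (420x560 bool, what is visible of it) and "box" ([left, top, width, height] in pixels, round what is visible of it).
The state is a dict: "time_s": time; "qpos": joint angles; "qvel": joint speeds; "effort": joint torques, N m; "ee_pos": TCP position; "ee_rot": TCP orientation; "force": force on the tool from outside, world axes, zero at the start; "torque": the same for the moment, N m; "gripper_width": finger opening in mm.
Only numpy, scipy, OpenCV 4.12 (cv2) and the standard library are available. Lean on these libraries where they do the work, as an engineer would, in place of code of your own. Each camera call takes 0.05 s, during which the arm holds its last target. There are 200 camera calls.

## Working session

There is one attempt and no reset: what is moved stays moved. The work goes in short steps, Python scripts to look and compute and a shell command to move; the robot and the scene stay as the last step left them, time stands still between calls to the robot, and variables do not carry over. Pictures are saved under pics/ and viewed, about 8 in all and at most 12, crops included, and the job is handed in when it is done.

```bash
mkdir -p pics; cat > h.py <<'E'
import numpy as np, cv2
from workcell import env, grab_frame, camera_params, spotter
def cp(c):
    p=camera_params(c); R,_=cv2.Rodrigues(np.array(p["rvec"],float)); return np.array(p["K"],float),R,np.array(p["tvec"],float).ravel()
def proj(c,P):
    K,R,t=cp(c); q=np.atleast_2d(P)@R.T+t; q=q@K.T; return q[:,:2]/q[:,2:]
def onplane(c,uv,z):
    K,R,t=cp(c); uv=np.atleast_2d(uv).astype(float); d=(np.c_[uv,np.ones(len(uv))]@np.linalg.inv(K).T)@R; C=-R.T@t
    return C+d*((z-C[2])/d[:,2])[:,None]
def save(c,name):
    f=grab_frame(c); cv2.imwrite(f"pics/{name}.png",f[:,:,::-1]); return f
E
python3 - <<'E'
from h import *
a=save("top","top0"); b=save("side","side0")
cv2.imwrite("pics/both.png",cv2.resize(np.vstack([a,b])[:,:,::-1],None,fx=.71,fy=.71))
for c in("top","side"):
    K,R,t=cp(c); print(c,K[0,0],(-R.T@t).round())
    for q in("selector","lever_pad","trigger","shutter_top","objective","bottle","jar"):
        print(q,[(np.round(d["box"]).tolist(),round(d["conf"],2)) for d in spotter.look_for(q,c)][:4])
print(env.state())
E
```

```text
top 475.606073194974 [ 431.  -19. 1164.]
selector [([307.0, 157.0, 24.0, 22.0], 0.75), ([127.0, 172.0, 94.0, 86.0], 0.65)]
lever_pad [([183.0, 207.0, 6.0, 19.0], 0.53), ([127.0, 170.0, 92.0, 88.0], 0.39)]
trigger [([237.0, 207.0, 50.0, 48.0], 0.74), ([293.0, 253.0, 44.0, 47.0], 0.72), ([360.0, 251.0, 52.0, 45.0], 0.63), ([312.0, 188.0, 50.0, 46.0], 0.57)]
shutter_top [([380.0, 268.0, 15.0, 14.0], 0.68), ([253.0, 222.0, 14.0, 11.0], 0.57), ([327.0, 204.0, 17.0, 13.0], 0.5)]
objective [([166.0, 255.0, 18.0, 21.0], 0.54)]
bottle [([185.0, 170.0, 17.0, 21.0], 0.52)]
jar [([305.0, 157.0, 24.0, 25.0], 0.72)]
side 400.8585817246335 [ 102. -586.  501.]
selector [([182.0, 173.0, 77.0, 61.0], 0.66), ([334.0, 249.0, 18.0, 17.0], 0.3)]
lever_pad [([216.0, 171.0, 16.0, 25.0], 0.61)]
trigger [([220.0, 268.0, 72.0, 59.0], 0.97), ([294.0, 319.0, 78.0, 75.0], 0.92), ([236.0, 223.0, 52.0, 42.0], 0.87), ([310.0, 248.0, 55.0, 52.0], 0.8)]
shutter_top [([328.0, 324.0, 19.0, 24.0], 0.93), ([333.0, 251.0, 14.0, 12.0], 0.72), ([246.0, 273.0, 20.0, 12.0], 0.64), ([248.0, 177.0, 17.0, 27.0], 0.6)]
objective [([173.0, 210.0, 18.0, 24.0], 0.7)]
bottle [([248.0, 174.0, 17.0, 34.0], 0.7)]
jar [([248.0, 174.0, 17.0, 35.0], 0.62), ([348.0, 227.0, 22.0, 28.0], 0.6)]
{'time_s': 0.8, 'qpos': array([ 7.31065748e+01,  1.83119669e+01,  8.96390692e+01,  6.70919223e-05,
        7.20432663e+01, -1.14607529e+00]), 'qvel': array([ 0.00467538,  0.0819935 ,  0.11875399,  0.03155314, -0.05641559,
        0.00514611]), 'effort': array([ 1.28764543e-03, -4.12316644e+01, -2.32215768e+01,  7.31212366e-02,
        3.77483864e-02,  1.12241881e-05]), 'ee_pos': array([156.05899969, 553.43826121, 213.97478473]), 'ee_rot': array([1.79994302e+02, 5.01465671e-05, 1.64252629e+02]), 'force': array([0.52125306, 0.59477493, 0.10379759]), 'torque': array([ 0.0112967 , -0.0034372 , -0.00903743]), 'gripper_width': 91.05136150424494}
```

View pics/top0.png

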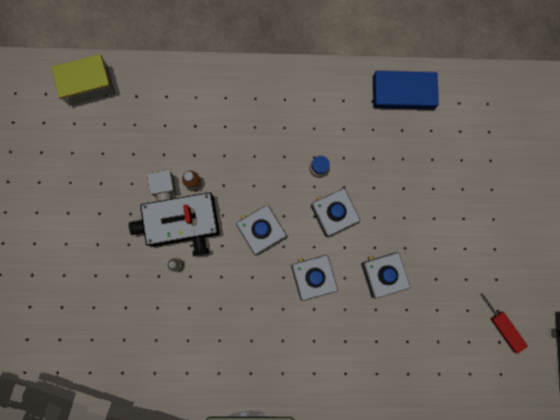

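View pics/side0.png

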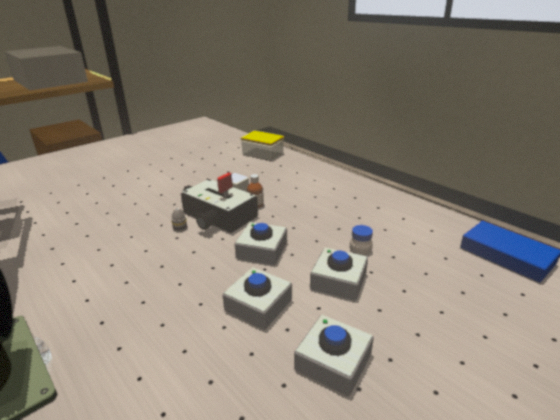

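The top view shows the selector at about (179,219). The red lever is at its right end at (187,213), the slot runs left to (162,220), and the bottle is at (191,180). The lens is at (175,265) and the jar at (320,166). Four trigger boxes are at (262,229), (316,278), (336,211) and (387,275). Next I work out their positions.

```bash
python3 - <<'E'
from h import *
f=cv2.imread("pics/top0.png")[:,:,::-1]
g=f.astype(int)
for n,uv in dict(A=(262,229),B=(316,278),C=(336,211),D=(387,275)).items():
    u,v=uv; s=g[v-12:v+13,u-12:u+13]; m=(s[:,:,2]-s[:,:,0]>40)
    ys,xs=np.nonzero(m); c=(xs.mean()+u-12,ys.mean()+v-12)
    p=onplane("top",c,50)[0]; print(n,np.round(c,1),p.round(1),np.hypot(*p[:2]).round(1))
s=g[150:280,110:240]; m=(s[:,:,0]-s[:,:,1]>70)&(s[:,:,2]<80); 
n,l,st,ce=cv2.connectedComponentsWithStats(m.astype(np.uint8))
for i in range(1,n):
    if st[i,4]>8: print("red",st[i],ce[i]+[110,150],onplane("top",ce[i]+[110,150],112).round(1), s[l==i].mean(0))
m=((s.min(2)>150)).astype(np.uint8); n,l,st,ce=cv2.connectedComponentsWithStats(m)
for i in range(1,n):
    if st[i,4]>300:
        r=cv2.minAreaRect(np.argwhere(l==i)[:,::-1].astype(np.float32)); b=cv2.boxPoints(r)+[110,150]
        w=onplane("top",b,60); print("alu",st[i],r,w.round(1).tolist(),w.mean(0))
for q,uv,z in(("bottle",(191,178),85),("lens",(175,264),52),("jar",(320,166),50)): print(q,onplane("top",uv,z).round())
cv2.imwrite("pics/crop.png",cv2.resize(f[150:290,110:310][:,:,::-1],None,fx=4,fy=4,interpolation=cv2.INTER_CUBIC))
E
```

```text
A [260.9 228.2] [540.  -18.3  50. ] 540.3
B [315.5 277.3] [ 426.9 -147.2   50. ] 451.6
C [337.1 210.2] [ 585.5 -198.6   50. ] 618.3
D [389.2 274.7] [ 434.9 -320.5   50. ] 540.2
red [74 55  6 17 68] [186.52941176 213.29411765] [[564.6 146.9 112. ]] [112.92647059  26.92647059  24.19117647]
bottle [[650. 144.  85.]]
lens [[454. 179.  52.]]
jar [[ 692. -158.   50.]]
```

View pics/crop.png

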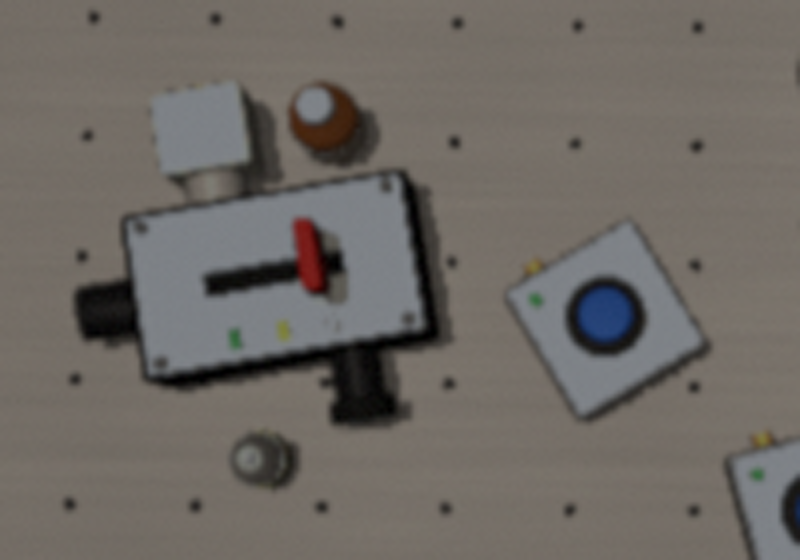

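```bash
python3 - <<'E'
from h import *
c=np.array([(125,217),(403,172),(430,330),(150,378)])/4+[110-.4,150-.4]
w=onplane("top",c,60); ctr=w.mean(0); print(w.round(1),ctr.round(1), [np.linalg.norm(w[i]-w[i-1]).round(1) for i in range(4)])
d=(w[0]-w[1]+w[3]-w[2]); yaw=np.degrees(np.arctan2(d[1],d[0]))-90; print("yaw",yaw)
y=np.radians(yaw); ex=np.array([np.cos(y),np.sin(y)]); ey=np.array([-np.sin(y),np.cos(y)])
for s in(-.028,0,.028): print("pad",(ctr[:2]+ey*s*1e3).round(1))
red=onplane("top",(186.5,213.3),106)[0]-ctr; print("red local",red[:2]@ex,red[:2]@ey)
for q in("start",(-65,60),(-80,130)):pass
for n,p in dict(bottle=(650,144),lens=(454,179)).items():
    v=np.array(p)-ctr[:2]; print(n,v@ex,v@ey)
print("ex",ex,"ey",ey, env.state()["ee_rot"])
E
```

```text
[[591.7 261.5  60. ]
 [621.  101.3  60. ]
 [528.4  83.   60. ]
 [498.4 242.7  60. ]] [559.9 172.1  60. ] [np.float64(95.2), np.float64(162.8), np.float64(94.4), np.float64(162.5)]
yaw 10.509899213256958
pad [565.  144.6]
pad [559.9 172.1]
pad [554.8 199.7]
red local 1.0042015214882418 -24.809351892330877
bottle 83.47507635142323 -44.09155949818397
lens -102.85252236642837 26.07271884941446
ex [0.98322341 0.1824054 ] ey [-0.1824054   0.98322341] [1.79994302e+02 5.01465671e-05 1.64252629e+02]
```

Trigger C is the farthest from the base at 618 mm, and the jar stands near it. The selector is at (560,172) with a yaw of 10.5°. I'll shut the gripper, go over the -y side of the lever and turn +26.25°.

```bash
python3 -m jog '0 0 0.5 1.65 -1.8 0 0; 0 0 1.05 3.3 -3.6 0 0; 0 0 1.6 4.95 -5.4 0 0; 0 0 2.1 6.6 -7.2 0 0; 0 0 2.6 8.3 -9.1 0 0' 20 && python3 -m jog '0 0 0.5 1.65 -1.8 0 0; 0 0 1.05 3.3 -3.6 0 0; 0 0 1.6 4.95 -5.4 0 0; 0 0 2.1 6.6 -7.2 0 0; 0 0 2.65 8.3 -9.1 0 0'; python3 -m jog '0 0 0 0 0 0 0;0 0 0 0 0 0 0'; python3 -c "
from h import *
print(env.state())"
```

```text
time_s: 1.42
ee_pos: [363.9, 325.5, 214.3]
ee_rot: [180.0, 0.0, 177.4]
force: [1.7, 1.1, 0.2]
gripper_width: 44.2
time_s: 2.05
ee_pos: [570.6, 98.7, 214.2]
ee_rot: [180.0, 0.0, -169.4]
force: [0.4, 0.3, -0.8]
gripper_width: 0.7
time_s: 2.3
ee_pos: [568.9, 100.5, 213.7]
ee_rot: [180.0, -0.1, -169.5]
force: [0.1, 0.1, -0.5]
gripper_width: 0.7
{'time_s': 2.3, 'qpos': array([ 8.84863930e+00,  1.85987944e+01,  8.92590678e+01,  4.60692150e-02,
        7.22092184e+01, -9.16190397e+01]), 'qvel': array([ 1.57277878, -0.86890369,  0.64757669, -0.20683956, -0.00515733,
       -0.18668713]), 'effort': array([-1.09289646e+00, -4.08989811e+01, -2.34823394e+01, -1.07644158e-01,
        3.13787058e-02, -3.63047446e-03]), 'ee_pos': array([568.85436669, 100.45645743, 213.66993616]), 'ee_rot': array([ 1.79954272e+02, -6.58202528e-02, -1.69546397e+02]), 'force': array([ 0.09299533,  0.05780212, -0.50223884]), 'torque': array([ 0.01547537, -0.01018357, -0.02108739]), 'gripper_width': 0.6869014245729017}
```

```bash
python3 -m jog '0 0 0 0 0 -1.3 0;0 0 0 0 0 -2.6 0;0 0 0 0 0 -3.9 0;0 0 0 0 0 -5.1 0;0 0 0 0 0 -5.1 0'; python3 - <<'E'
from h import *
w=save("wrist","w1"); s=save("side","s1")
c=cv2.resize(s[130:270,130:310],None,fx=3.1,fy=3.1,interpolation=cv2.INTER_CUBIC)
cv2.imwrite("pics/m1.png",cv2.resize(np.hstack([w[:420],cv2.resize(c,(560,420))]),(800,300))[:,:,::-1])
E
```

```text
time_s: 2.92
ee_pos: [566.7, 101.5, 84.8]
ee_rot: [180.0, -0.3, -169.4]
force: [-0.9, 0.5, -0.7]
gripper_width: 0.1
```

View pics/m1.png

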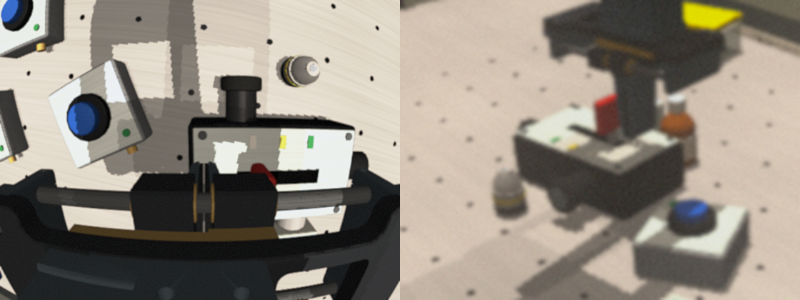

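The wrist and side views show the closed fingers over the selector's end, on the -y side of the red paddle (side crop about (605,112)) and clear of the bottle. I'll approach the paddle slowly.

```bash
python3 -m jog '0 0 0 0.02 0.25 0 0;0 0 0 0.04 0.5 0 0;0 0 0 0.065 0.74 0 0;0 0 0 0.065 0.74 0 0'; python3 -m jog '0 0 0 -0.02 0.08 0 0;0 0 0 -0.03 0.16 0 0;0 0 0 -0.045 0.24 0 0;0 0 0 -0.045 0.24 0 0'; 
```

```text
time_s: 3.52
ee_pos: [571.2, 119.3, 86.7]
ee_rot: [180.0, 0.0, -169.5]
force: [-0.3, -0.2, -0.7]
gripper_width: 0.4
time_s: 4.03
ee_pos: [569.8, 124.9, 86.4]
ee_rot: [180.0, -0.0, -169.5]
force: [0.0, -0.2, -0.2]
gripper_width: 0.5
```

```bash
python3 -m jog '0 0 0 -0.015 0.08 0 0;0 0 0 -0.03 0.16 0 0;0 0 0 -0.045 0.24 0 0;0 0 0 -0.045 0.24 0 0'; python3 -m jog '0 0 0 -0.015 0.08 0 0;0 0 0 -0.03 0.16 0 0;0 0 0 -0.045 0.24 0 0;0 0 0 -0.045 0.24 0 0' 
```

```text
time_s: 4.53
ee_pos: [568.9, 130.0, 86.5]
ee_rot: [-179.9, 0.0, -169.5]
force: [0.6, -5.7, 0.4]
gripper_width: 0.4
time_s: 5.03
ee_pos: [567.5, 137.1, 86.5]
ee_rot: [180.0, -0.0, -169.5]
force: [0.5, -3.1, 0.4]
gripper_width: 0.0
```

```bash
for i in 1; do python3 -m jog '0 0 0 -0.018 0.1 0 0;0 0 0 -0.036 0.2 0 0;0 0 0 -0.055 0.3 0 0;0 0 0 -0.074 0.4 0 0'; done;  python3 -m jog '0 0 0 -0.015 0.08 0 0;0 0 0 -0.03 0.16 0 0;0 0 0 -0.045 0.24 0 0;0 0 0 -0.045 0.24 0 0'; python3 -m jog '0 0 0 -0.015 0.08 0 0;0 0 0 -0.03 0.16 0 0;0 0 0 -0.045 0.24 0 0;0 0 0 -0.045 0.24 0 0'
```

```text
time_s: 5.52
ee_pos: [565.7, 147.6, 86.4]
ee_rot: [179.9, 0.0, -169.5]
force: [-0.3, 0.3, -0.6]
gripper_width: 0.1
time_s: 6.02
ee_pos: [564.6, 153.0, 86.5]
ee_rot: [180.0, -0.0, -169.5]
force: [0.1, 0.1, 0.7]
gripper_width: 0.7
time_s: 6.52
ee_pos: [563.7, 158.0, 86.5]
ee_rot: [-179.9, 0.0, -169.5]
force: [1.2, -5.0, 1.2]
gripper_width: 0.6
```

It has clicked to halfway and the fingers are touching the paddle again. I'll push on.

```bash
python3 -m jog '0 0 0 -0.015 0.08 0 0;0 0 0 -0.03 0.16 0 0;0 0 0 -0.045 0.24 0 0;0 0 0 -0.06 0.32 0 0'; python3 -m jog '0 0 0 -0.015 0.08 0 0;0 0 0 -0.03 0.16 0 0;0 0 0 -0.045 0.24 0 0;0 0 0 -0.045 0.24 0 0'; python3 - <<'E'
from h import *
s=save("side","s2");t=save("top","t2")
c=cv2.resize(s[150:255,150:290],(400,300),interpolation=cv2.INTER_CUBIC)
d=cv2.resize(t[160:265,110:250],(400,300),interpolation=cv2.INTER_CUBIC)
cv2.imwrite("pics/m2.png",np.hstack([c,d])[:,:,::-1])
E
```

```text
time_s: 7.02
ee_pos: [561.9, 167.0, 86.5]
ee_rot: [180.0, -0.0, -169.5]
force: [0.2, -2.4, 1.1]
gripper_width: 0.3
time_s: 7.52
ee_pos: [560.9, 173.4, 86.4]
ee_rot: [180.0, 0.0, -169.5]
force: [-0.5, 0.0, 1.1]
gripper_width: 0.5
```

View pics/m2.png

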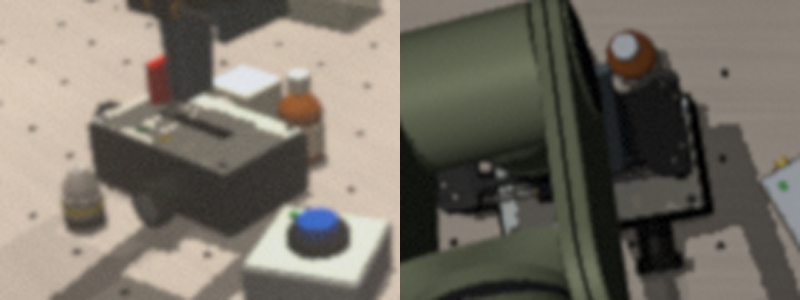

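The force is back to zero and the side view shows the paddle away from the fingers, towards the far end, so the lever has snapped on. I'll go up, then check it by picture from over the trigger.

```bash
python3 -m jog '0 0 0 0.05 -0.3 0 0;0 0 0 0.05 -0.3 1.2 0;0 0 0 0.05 -0.3 2.6 0;0 0 0 0.2 -2.3 2.6 0;0 0 0 0.4 -4.6 2.6 0'; python3 -m jog '0 0 0 0.1 -2.1 0 0;0 0 0 0.25 -4.2 0 0;0 0 0 0.4 -6.3 0 0;0 0 0 0.5 -8.4 0 0;0 0 0 0.6 -10.3 0 0';python3 -m jog '0 0 0 0 0 0 0;0 0 0 0 0 0 0';  python3 - <<'E'
from h import *
s=save("side","s3");t=save("top","t3");
g=t[150:280,110:240].astype(int); m=(g[:,:,0]-g[:,:,1]>50); ys,xs=np.nonzero(m); 
n,l,st,ce=cv2.connectedComponentsWithStats(m.astype(np.uint8))
ctr=np.array([559.9,172.1]);ey=np.array([-.182,.983])
for i in range(1,n):
    if st[i,4]>8:
        p=onplane("top",ce[i]+[110,150],106)[0]; print(st[i],p.round(1),(p[:2]-ctr)@ey)
print([ (np.round(d["box"]).tolist(),d["conf"]) for d in spotter.look_for("shutter_top","side")])
c=cv2.resize(s[150:255,150:290],(400,300),interpolation=cv2.INTER_CUBIC)
d=cv2.resize(s[190:310,240:400],(400,300),interpolation=cv2.INTER_CUBIC)
e=cv2.resize(t[160:265,110:250],(400,300),interpolation=cv2.INTER_CUBIC)
w=cv2.resize(save("wrist","w3"),(400,300))
cv2.imwrite("pics/m3.png",np.vstack([np.hstack([c,d]),np.hstack([e,w])])[:,:,::-1]); print(env.state()["ee_pos"])
E
```

```text
time_s: 8.25
ee_pos: [571.3, 56.9, 152.1]
ee_rot: [-180.0, 0.1, -169.4]
force: [0.7, 0.0, 0.4]
gripper_width: 0.2
time_s: 8.88
ee_pos: [585.6, -202.2, 151.5]
ee_rot: [-180.0, 0.0, -169.5]
force: [0.8, -0.3, 0.6]
gripper_width: 0.2
time_s: 9.12
ee_pos: [585.5, -199.6, 151.2]
ee_rot: [179.9, -0.0, -169.5]
force: [-0.1, -0.2, -0.6]
gripper_width: 0.8
[49 59  7 18 91] [555.1 202.  106. ] 30.283048091918868
[([335.0, 249.0, 13.0, 18.0], 0.72), ([328.0, 325.0, 21.0, 21.0], 0.64), ([255.0, 222.0, 15.0, 13.0], 0.51)]
[ 585.92102224 -198.50524087  151.62345486]
```

View pics/m3.png

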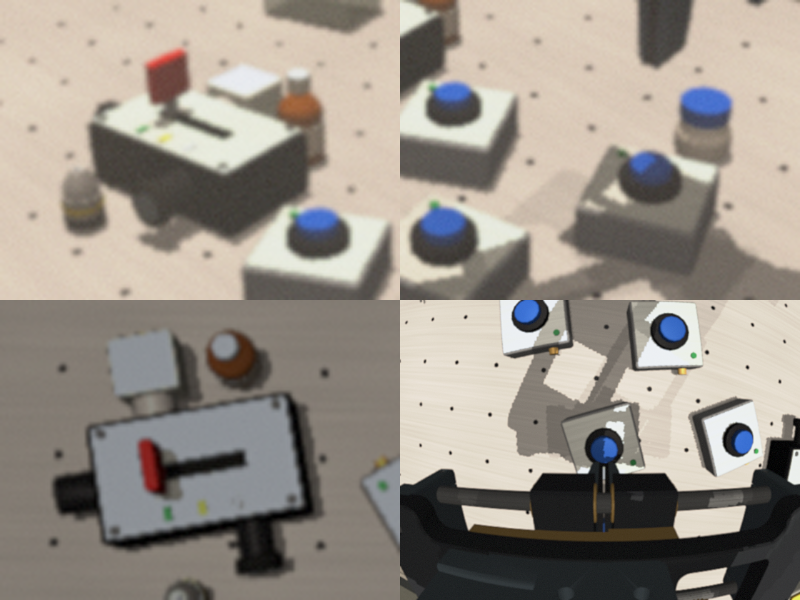

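The lever is at the far stop: it moved 55 mm, and its local y is now +30, at the green mark. The bottle, lens and jar have not moved, and the fingers are above the farthest trigger. Before descending I check the button position with the side camera.

```bash
python3 - <<'E'
from h import *
s=cv2.imread("pics/side0.png")[:,:,::-1].astype(int); g=s[240:275,318:365]; m=(g[:,:,2]-g[:,:,0]>60); ys,xs=np.nonzero(m)
b=np.array([xs.mean()+318,ys.mean()+240]); print(b,xs.min()+318,xs.max()+318,ys.min()+240,ys.max()+240)
for z in(45,50,55,60,65): print(z,proj("side",[[585.5,-198.6,z]]).round(1),onplane("top",(337.1,210.2),z).round(1),onplane("side",b,z).round(1))
E
```

```text
[339.92307692 255.12820513] 332 348 251 259
45 [[340.3 261. ]] [[ 586.3 -199.5   45. ]] [[ 599.3 -185.8   45. ]]
50 [[340.4 258.9]] [[ 585.6 -198.7   50. ]] [[ 593.8 -190.1   50. ]]
55 [[340.6 256.7]] [[ 584.9 -197.9   55. ]] [[ 588.4 -194.5   55. ]]
60 [[340.7 254.5]] [[ 584.2 -197.1   60. ]] [[ 582.9 -198.9   60. ]]
65 [[340.9 252.3]] [[ 583.5 -196.3   65. ]] [[ 577.5 -203.3   65. ]]
```

```bash
python3 -m jog '0 0 0 0 0 -1 0;0 0 0 0 0 -2 0;0 0 0 0 0 -3 0;0 0 0 0 0 -3.1 0'
```

```text
time_s: 9.82
ee_pos: [584.7, -198.4, 72.4]
ee_rot: [179.9, -0.2, -169.4]
force: [0.6, 0.2, -0.0]
gripper_width: 0.8
```

The button top is at z≈58, and the xy position is within 1 mm. I'll press down slowly.

```bash
python3 -m jog '0 0 0 0 0 -0.2 0;0 0 0 0 0 -0.35 0;0 0 0 0 0 -0.45 0;0 0 0 0 0 -0.45 0'; python3 -m jog '0 0 0 0 0 -0.06 0;0 0 0 0 0 -0.12 0;0 0 0 0 0 -0.12 0'; python3 -m jog '0 0 0 0 0 -0.06 0;0 0 0 0 0 -0.12 0;0 0 0 0 0 -0.12 0'
```

```text
time_s: 10.32
ee_pos: [585.9, -199.7, 62.9]
ee_rot: [180.0, 0.0, -169.5]
force: [0.3, 0.0, 0.9]
gripper_width: 0.4
time_s: 10.7
ee_pos: [586.1, -199.9, 60.0]
ee_rot: [-180.0, 0.0, -169.5]
force: [0.4, 0.1, 3.5]
gripper_width: 0.3
time_s: 11.08
ee_pos: [586.2, -199.8, 56.9]
ee_rot: [-180.0, 0.0, -169.5]
force: [-1.0, 0.8, 4.5]
gripper_width: 0.3
```

```bash
python3 -m jog '0 0 0 0 0 -0.06 0;0 0 0 0 0 -0.12 0;0 0 0 0 0 -0.12 0'; python3 -m jog '0 0 0 0 0 -0.06 0;0 0 0 0 0 -0.12 0;0 0 0 0 0 -0.12 0'
```

```text
time_s: 11.45
ee_pos: [586.2, -199.8, 56.1]
ee_rot: [-180.0, 0.1, -169.5]
force: [-2.6, 0.8, 15.2]
gripper_width: 1.1
time_s: 11.82
ee_pos: [586.3, -199.9, 55.9]
ee_rot: [-179.9, 0.1, -169.5]
force: [-7.5, 2.3, 29.7]
gripper_width: 0.2
```

The force rose from 4.5 to 30 N with almost no further travel, so the button is bottomed. I'll release it and do the final check.

```bash
python3 -m jog '0 0 0 0 0 0.4 0;0 0 0 0 0 1.2 0;0 0 0 0 0 2.4 0;0 0 0 0 0 3.6 0;0 0 0 0 0 3.6 0'; python3 -m jog '0 0 0 0 0 0 0;0 0 0 0 0 0 0;0 0 0 0 0 0 0;0 0 0 0 0 0 0'; python3 - <<'E'
from h import *
s=save("side","s4"); a=cv2.imread("pics/side0.png")[:,:,::-1]
g=s[240:275,318:365].astype(int); m=(g[:,:,2]-g[:,:,0]>60); ys,xs=np.nonzero(m); print(xs.mean()+318,ys.mean()+240,ys.min()+240,ys.max()+240)
c=[cv2.resize(i[160:310,160:400],(400,250),interpolation=cv2.INTER_CUBIC) for i in(a,s)]
cv2.imwrite("pics/m4.png",np.hstack(c)[:,:,::-1])
E
```

```text
time_s: 12.45
ee_pos: [587.0, -200.0, 142.3]
ee_rot: [-179.9, 0.2, -169.5]
force: [0.1, -0.6, -0.2]
gripper_width: 0.4
time_s: 12.95
ee_pos: [585.7, -199.7, 140.1]
ee_rot: [180.0, -0.0, -169.5]
force: [-0.5, 0.3, 0.5]
gripper_width: 0.3
336.1764705882353 254.2549019607843 251 258
```

View pics/m4.png

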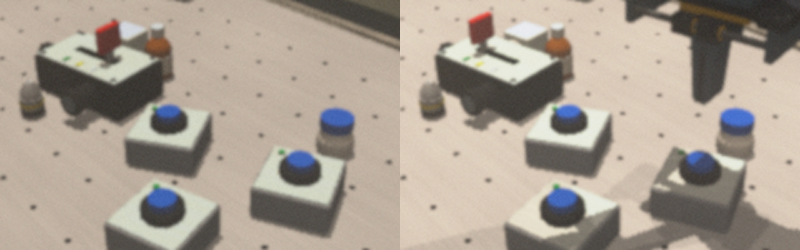

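The before and after pictures show the lever at the green end and the button back up (top edge at row 251 in both). The lens, bottle and jar are where they were, and the robot is clear of everything.

```bash
python3 -c "
from workcell import env
print(env.job_done())"
```

```text
the job is handed in; nothing more can be done
None
```

I pushed the lever to the far stop, then pressed and released the button on the trigger box farthest from the base (618 mm), and handed the job in at about 13 s.

- **Lever:** pushed slowly with shut fingers, force readings stayed under about 6 N. It went through the halfway click and snapped on to the green end. The top camera showed 55 mm of travel, ending about 2 mm past the nominal +28 mm mark, which is within measuring error.
- **Button:** pressed until it bottomed. The force rose to about 30 N (fully down takes about 5 N) with almost no further travel.
- **Last checks:** the final side picture showed the lever at the green end and the button's top edge back at its starting row. Lens, bottle and jar stood where they were by eye; I did not measure their positions again. The tool hung free at about 140 mm with the wrist force near zero.

No check failed. In the final picture the button's blue centre reads about 4 pixels to the left, which I put down to the gripper's shadow falling on it.

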